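# Refit a guide roller with a push nut

## Task

Put the loose roller back on the bare stub axle of the oven's roller plate, all the way down onto its collar. Then start the domed push nut squarely on the tip of that axle, open side down, and press it straight down until its flange is tight against the roller's hub, seating it with a firm push of about 20 N: much less leaves it loose, much more cracks the plastic hub. Let go and leave the other things on the bench where they are.

Things in the scene. Friction and masses are not known exactly. Their poses are not given: they have to be found in the camera images.
- plate: The oven's roller plate: a grey round steel disc, 210 mm wide, 18 mm thick, flat and fixed on the bench; at its middle a 60 mm wide housing, 12 mm higher. Three upright plain steel stub axles stand on it, evenly spaced, 78 mm from its centre (135 mm apart): two carry a roller and a domed nut, one is bare. Origin: centre of its underside; its x axis points to the bare axle, z up.
- axle_tip (a point): Centre of the bare axle's top end, 57 mm above the bench. The axle is 12 mm in diameter; its top 7.5 mm form a lead-in: it rounds off gently from 12 to 9.4 mm over 6 mm, then a 1.5 mm chamfer to 7 mm at the end. z is up.
- axle_collar (a point): Point on the bare axle's centre line at the top face of the collar at its foot (collar 22 mm diameter, 3 mm thick), 36 mm below the axle's tip, 21 mm above the bench. A roller that is fully down rests on it.
- roller_center (a point): Centre of the loose roller, on its axis, half-way up; it lies flat on the bench. Black rubber tyre 50 mm diameter, 18 mm high, on a pale plastic hub 33 mm diameter, 22 mm high, 2 mm proud of the tyre at both faces; either face may be up. Through bore 13.6 mm along its z axis; about 60 g. Fully down it is 11 mm above axle_collar.
- roller_hub (a point): Centre of the loose roller's upper hub face, 11 mm above roller_center. The nut's flange ends tight on this face; the axle then stands 14 mm out of it. The hub cracks if the nut is pressed on it with more than 28 N; a nut that has borne on it with less than 6 N counts as loose.
- nut_center (a point): Centre of the loose domed push nut, half-way up its 18 mm; it stands on the bench open side down. Bright steel: flange 31 mm diameter, 3 mm high, above it a closed cap 24 mm diameter, sides upright to 15.5 mm above the underside, flat top with bevelled edge; about 30 g. Its z axis points from the open underside to the top. Tight, it is 9 mm above the hub face.
- nut_mouth (a point): Centre of the nut's open underside: a 13.4 mm bore with eight springy teeth 4 mm inside. Laid on the axle the nut stops with this point 7 to 8 mm above the hub. Pushed from there, the force rises as the teeth spread over the lead-in, stays near 8 to 14 N on the plain axle, then climbs steeply when the flange meets the hub. The teeth grip wherever it is left.
- bottle: Bystander: a small glass reagent bottle with a blue cap, 56 mm in diameter, 105 mm high; origin at the centre of its underside.
- screwdriver: Bystander: a screwdriver with a black handle, 170 mm long, lying on the bench; its x axis points along it to the blade.
- grease: Bystander: a white screw-lid jar, 52 mm in diameter, 45 mm high; origin at the centre of its underside.
Not all that is in view belongs to the job. Of the things that look like the part that bears roller_center, take the one that is nearest to the robot's base at the start. Of the things shaped like the part that bears nut_center, the bare steel one is meant.

How it is judged (in metres and radians):
On the way, in this order (a step that is already met when the one before it is completed fails the run):
1. the roller is down on the collar of the bare axle (horizontal distance between roller_center and axle_collar below 0.003 m and z of roller_center in the frame of axle_collar below 0.0125 m and angle between roller_center's own z axis and vertical below 0.07 rad), for 0.2 s.
2. the push nut is pressed tight: its flange bears on the roller's hub with more than 6 N (contact force between nut and roller above 6 N and horizontal distance between nut_center and axle_tip below 0.0025 m and z of nut_center in the frame of axle_collar below 0.0325 m), for 0.05 s.
At the end, for the whole second after the job is handed in: The roller sits on the collar (centred within 3 mm, not more than 1.5 mm above it) and the push nut is on the axle above it, centred within 2.5 mm, upright within 4 degrees, its flange within 1.5 mm of the hub after having been pressed against it with more than 6 N; both released and at rest (horizontal distance between roller_center and axle_collar below 0.003 m and z of roller_center in the frame of axle_collar below 0.0125 m and horizontal distance between nut_center and axle_tip below 0.0025 m and z of nut_center in the frame of axle_collar below 0.0325 m and angle between nut_center's own z axis and vertical below 0.07 rad and linear speed of each of nut, roller below 0.02 m/s); the robot touches nothing.
It fails at once if the nut is pressed on the hub with more than 28 N (the plastic hub cracks) (contact force between nut and roller above 28 N).
It fails at once if the bottle is moved by more than 20 mm (distance of bottle from where it was at the start of the episode above 0.02 m).
It fails at once if the screwdriver is moved by more than 20 mm (distance of screwdriver from where it was at the start of the episode above 0.02 m).
It fails at once if the grease jar is moved by more than 20 mm (distance of grease from where it was at the start of the episode above 0.02 m).
It also fails if it takes over 72 s, if anything falls off the work surface, if the arm or the gripper's body presses on something with over 40 N, if the wrist force passes 120 N, or if a joint passes its speed limit or range.

## Robot

A 7-joint arm with a two-finger parallel gripper is mounted at the origin on the work surface. World frame = base frame: x ahead of the robot, y to its left, z up, the work surface at z = 0. Lengths are in mm, angles in rad, forces in N, time in s.
With the tool pointing down it reaches from about 350 to 900 mm from the base axis. Payload 8.1 kg.
Tool frame: the origin (TCP) lies on the centre line of the jaws, within the pads' length; the fingertips stand 19 mm ahead of it and the grasp point (between the pads) is the TCP; z points along the fingers, x is the direction in which the jaws open and shut, and the axes are right-handed (so a half turn about z gives the same grasp; the last joint's range is limited). The gripper opens to 92 mm and grips with 3 to 60 N. Pads are 19 mm wide; open, the fingers measure 130 mm over their backs; the gripper's body (75 mm by 190 mm) begins 47 mm behind the grasp point.
Start: joints at [1.077, 0.434, 0.025, 1.573, -0.012, 1.134, -0.075], TCP at [238.058, -577.9, 245.742] pointing down, gripper open.
Joint ranges: [-2.62, 2.62], [-0.44, 2.09], [-1.27, 1.32], [0.08, 2.57], [-1.32, 4.46], [0.12, 2], [-2.74, 2.74]. Speed limits (rad/s): [2.22, 2.22, 3.01, 3.01, 3.14, 3.14, 3.14].

## Interface

Orientations are given as a rotation vector (axis times angle).
In Python, from rig import bot gives the robot as it stands. The module is installed in compiled form; this text tells all that it offers. Calls block until the motion is done:
- bot.move_to(position, orientation): joint-space move of the TCP to a pose.
- bot.movel(position, feed=150, orientation=None): straight line of the TCP; orientation=None keeps the orientation; feed is the mean speed in mm/s.
- bot.movej(angles): joint-space move.
- bot.set_gripper(opening): finger opening in mm; the grip force is fixed at half the most; returns when the fingers have stopped.
- bot.dwell(seconds).
- bot.solve_ik(position, orientation): joint angles nearest the present ones, or None.
- bot.observe(): the state.
- bot.read_camera(name): name is "side" or "top" or "wrist"; returns a dict with "frame" (420x560x3 uint8, red, green, blue), "depth" (420x560 float32, mm along the optical axis (not along the pixel's ray), 0 where there is no reading), "fx", "fy", "cx", "cy" (pixels), "R" (3x3) and "t" (3): a world point X has camera coordinates R X + t; the wrist camera has in their place "T_tool_cam" (4x4, takes a point from camera to tool coordinates, whose origin is the TCP and whose axes are the tool frame's). Camera axes: x right, y down, z forward; pixel columns grow to the right and rows downward; lengths in mm; the calibration is good to about 2 mm. A picture is of the moment at which its call begins: read the wrist's pose just before it.
A pose or a line that the arm cannot do raises bot.Unreachable and nothing moves.
- bot.sign_off(): hands the job in, once; it reports no verdict.
The state is a dict: "t": time; "q": joint angles; "joint_velocities": joint speeds; "tau": joint torques, N m; "tool_pos": TCP position; "tool_rot": TCP orientation; "contact_force": force on the tool from outside, world axes, zero at the start; "wrist_torque": the same for the moment, N m; "grip_width": finger opening in mm.
Only numpy, scipy, OpenCV 4.12 (cv2) and the standard library are available. Lean on these libraries where they do the work, as an engineer would, in place of code of your own. Each camera call takes 0.05 s, during which the arm holds its last target. There are 200 camera calls.

## Working session

There is one attempt and no reset: what is moved stays moved. The work goes in short steps, each a Python script; the robot and the scene stay as the last script left them, time stands still between calls to the robot, and variables do not carry over. Pictures are saved under pics/ and viewed, about 8 in all and at most 12, crops included, and the job is handed in when it is done.

```bash
mkdir -p pics; python3 - <<'E'
from rig import bot
import cv2,numpy as np
s=bot.observe();print(s)
fs=[]
for n in("top","side"):
    c=bot.read_camera(n);print(n,c["fx"],c["fy"],c["cx"],c["cy"],c["R"].tolist() if hasattr(c["R"],'tolist') else c["R"],c["t"])
    np.savez(f"{n}0.npz",**c)
    cv2.imwrite(f"pics/{n}0.png",c["frame"][...,::-1])
E
```

```text
{'t': 0.0, 'q': array([ 1.07740226,  0.4352326 ,  0.02495667,  1.57408223, -0.01160089,
        1.13397879, -0.07508575]), 'joint_velocities': array([-0.0007822 ,  0.00044536, -0.000353  , -0.00105242, -0.00105214,
       -0.00204208, -0.00035359]), 'tau': array([-3.10181713e-04, -6.67841792e+01,  9.84654464e-01, -3.14451635e+01,
       -6.05817069e-02,  4.27524000e-02,  9.65462914e-05]), 'tool_pos': array([ 237.85734035, -577.462259  ,  244.94452555]), 'tool_rot': array([-2.60981463e+00,  1.74749787e+00,  2.14014173e-03]), 'contact_force': array([-0.28769783, -0.95298925,  0.20282077]), 'wrist_torque': array([-0.01293092, -0.02874763,  0.01432451]), 'grip_width': 91.80254270840527}
top 520.3280858182857 520.3280858182857 282.5962836278062 202.1477774431888 [[-0.0032493344193569237, -0.9998192850977446, 0.01873069599523672], [-0.9928942687342927, 0.0009975535620949886, -0.11899569740744638], [0.11895550823911002, -0.01898425751841633, -0.9927180793286929]] [  21.9048948   611.55877945 1004.4807466 ]
side 400.23770418616095 400.23770418616095 276.9582711587488 207.96958870328024 [[0.7335076311707994, -0.6795550796477758, -0.013093843557480058], [-0.4744147280163425, -0.49809485950064186, -0.7258320582477847], [0.4867208859863961, 0.5386152659031687, -0.6877473187738913]] [-450.22066723  370.31647936  542.37430958]
```

View pics/top0.png

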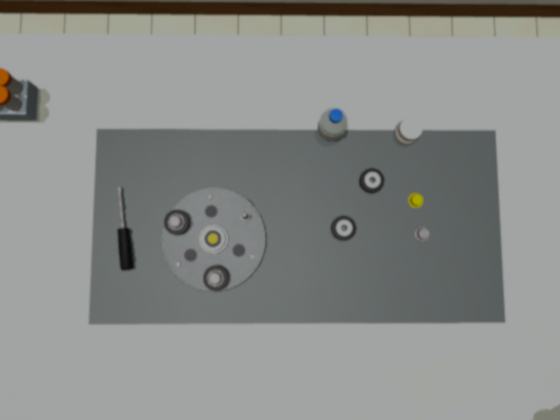

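View pics/side0.png

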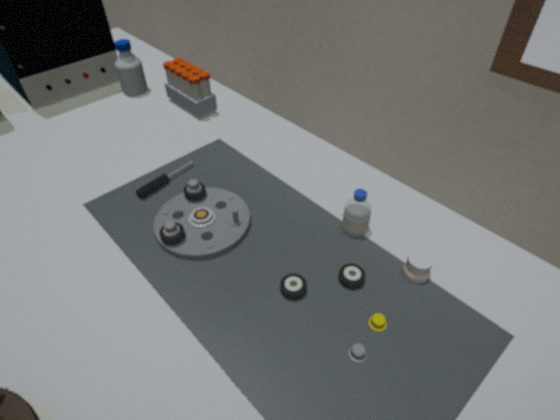

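Top view: plate around (213,239), bare axle at (247,216), rollers at (344,228) and (372,180), steel nut at (423,234), yellow decoy at (416,200). Next I'll turn these pixels into positions.

```bash
cat > h.py <<'E'
import numpy as np,cv2
from scipy.spatial.transform import Rotation as Ro
def ray(c,uv,z,R=None,t=None):
    "pixel -> world on plane z; camera pose X_c = R X + t"
    R=c["R"] if R is None else R; t=c["t"] if t is None else t
    R=np.asarray(R);o=-R.T@np.asarray(t)
    d=R.T@np.array([(uv[0]-c["cx"])/c["fx"],(uv[1]-c["cy"])/c["fy"],1])
    return o+d*(z-o[2])/d[2]
def proj(c,X,R,t):
    p=R@np.asarray(X,float)+t;return np.array([c["cx"]+c["fx"]*p[0]/p[2],c["cy"]+c["fy"]*p[1]/p[2]])
def wrist(bot):
    s=bot.observe();c=bot.read_camera("wrist")
    T=np.eye(4);T[:3,:3]=Ro.from_rotvec(s["tool_rot"]).as_matrix();T[:3,3]=s["tool_pos"]
    W=np.linalg.inv(T@np.asarray(c["T_tool_cam"]));c["R"]=W[:3,:3];c["t"]=W[:3,3];c["tool"]=s["tool_pos"]
    return c
def down(yaw):
    "tool down, tool x (jaw axis) at angle yaw in the world"
    x=np.array([np.cos(yaw),np.sin(yaw),0]);z=np.array([0,0,-1.]);return Ro.from_matrix(np.c_[x,np.cross(z,x),z]).as_rotvec()
E
python3 - <<'E'
from h import *
t=dict(np.load("top0.npz"));s=dict(np.load("side0.npz"))
for n,a,z,b in(("plate",(213,239),30,(202,217)),("axletip",(247,216),57,(236,210)),("rA",(344,228),22,(293,282)),("rB",(372,180),22,(352,271)),("nut",(423,234),18,(358,350)),("yellow",(416,200),18,(378,319)),("bottle",(336,116),105,(360,194)),("jar",(411,128),45,(418,260)),("nutP1",(176,222),61,(194,184)),("nutP2",(214,279),61,(171,226))):
    print(n,ray(t,a,z).round(),ray(s,b,z).round())
from rig import bot
c=bot.read_camera("wrist");print(np.round(c["T_tool_cam"],3),c["fx"])
o=bot.observe()
from scipy.spatial.transform import Rotation as R
print(R.from_rotvec(o["tool_rot"]).as_matrix().round(2))
E
```

```text
plate [539. 159.  30.] [534. 152.  30.]
axletip [582.  91.  57.] [585.  94.  57.]
rA [ 561. -104.   22.] [ 562. -101.   22.]
rB [ 659. -163.   22.] [ 661. -160.   22.]
nut [ 548. -265.   18.] [ 546. -267.   18.]
yellow [ 618. -253.   18.] [ 616. -255.   18.]
bottle [769. -81. 105.] [765. -82. 105.]
jar [ 762. -240.   45.] [ 755. -238.   45.]
nutP1 [570. 228.  61.] [567. 222.  61.]
nutP2 [461. 153.  61.] [459. 145.  61.]
[[ 1.0000e+00  2.0000e-03 -1.0000e-03  5.5000e-01]
 [-2.0000e-03  9.5700e-01  2.8900e-01 -7.8287e+01]
 [ 1.0000e-03 -2.8900e-01  9.5700e-01 -1.3694e+02]
 [ 0.0000e+00  0.0000e+00  0.0000e+00  1.0000e+00]] 344.0080081580355
[[ 0.38 -0.92 -0.  ]
 [-0.92 -0.38  0.  ]
 [-0.    0.   -1.  ]]
```

```bash
python3 - <<'E'
from h import *
from rig import bot
for d in(35.5,-144.5):
  for p in((561,-103,23),(584,92,45),(547,-266,25)):
    q=bot.solve_ik(p,down(np.radians(d)));print(d,p,None if q is None else np.round(q,2))
E
cat > look.py <<'E'
import sys
from h import *
from rig import bot
Y=np.radians(float(sys.argv[1]))
ims=[]
for n,p,z in(("nut",(547,-266),18),("roller",(561,-103),22),("axle",(584,92),57)):
    bot.move_to(np.array([*p,z+110.]),down(Y));bot.dwell(.3)
    c=wrist(bot);np.savez(n+"1.npz",**c);im=c["frame"][...,::-1].copy();ims.append(im[:, :])
    print(n,c["tool"].round(1),proj(c,[*p,z],c["R"],c["t"]).round(),bot.observe()["t"])
cv2.imwrite("pics/w1.png",cv2.resize(np.hstack(ims),None,fx=.476,fy=.476,interpolation=cv2.INTER_AREA))
E
```

```text
35.5 (561, -103, 23) [ 0.48  0.7  -0.57  1.88  0.55  0.73  0.22]
35.5 (584, 92, 45) [ 0.22  0.72 -0.7   1.81  0.61  0.84 -0.16]
35.5 (547, -266, 25) [ 0.63  0.7  -0.4   1.79  0.38  0.73  0.65]
-144.5 (561, -103, 23) [ 0.    0.62  0.12  1.92 -0.12  0.6  -2.32]
-144.5 (584, 92, 45) [-0.84  0.82  0.95  1.9  -0.86  0.9  -1.97]
-144.5 (547, -266, 25) [ 0.23  0.67  0.2   1.83 -0.2   0.67 -1.98]
```

```bash
python3 look.py 35.5
```

```text
nut [ 546.8 -266.6  128.1] [280. 209.] 2.1667
roller [ 560.9 -104.2  131.9] [280. 208.] 3.2083
axle [584.1  90.6 166.8] [280. 208.] 4.375
```

View pics/w1.png

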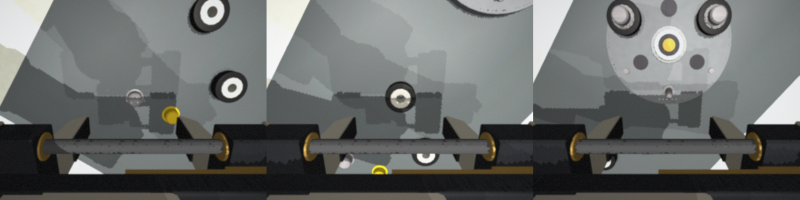

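Each target is close to its expected pixel: nut (135,98), roller (400,97) and axle (669,93) in the mosaic. I'll view enlarged crops to measure them.

```bash
python3 - <<'E'
from h import *
ims=[]
for n in("nut","roller","axle"):
    c=dict(np.load(n+"1.npz"));im=c["frame"][175:240,247:313]
    ims.append(cv2.resize(im[...,::-1],None,fx=4,fy=4,interpolation=cv2.INTER_NEAREST))
    h=c["frame"].astype(int)
    if n=="roller":
        # pale hub: bright pixels, largest blob outer ellipse
        m=np.zeros(h.shape[:2],np.uint8);m[175:240,247:313]=(h[175:240,247:313].min(2)>150)*255
        cs=cv2.findContours(m,cv2.RETR_EXTERNAL,cv2.CHAIN_APPROX_NONE)[0];k=max(cs,key=cv2.contourArea)
        e=cv2.fitEllipse(k);print(e,ray(c,e[0],22).round(1))
cv2.imwrite("pics/w2.png",np.hstack(ims))
E
```

```text
((280.96051025390625, 197.60423278808594), (20.91613006591797, 40.665958404541016), 88.83031463623047) [556.7 -95.8  22. ]
```

View pics/w2.png

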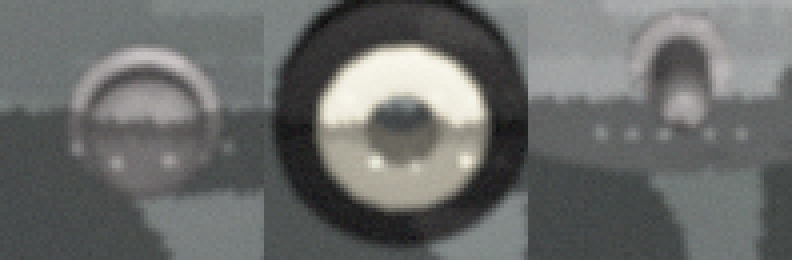

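```bash
python3 - <<'E'
from h import *
for n,l in(("nut",[((283.5,208.5),18),((283.2,205.3),3)]),("roller",[((281.9,206.8),22),((281.7,207.5),22)]),("axle",[((285.7,202),57),((285.3,190.5),21)])):
    c=dict(np.load(n+"1.npz"))
    for uv,z in l: print(n,z,ray(c,uv,z).round(1),(ray(c,np.add(uv,(0,1)),z)-ray(c,uv,z)).round(2))
E
```

```text
nut 18 [ 549.1 -264.1   18. ] [ 0.46 -0.64  0.  ]
nut 3 [ 550.3 -265.8    3. ] [ 0.49 -0.68  0.  ]
roller 22 [ 561.4 -101.3   22. ] [ 0.46 -0.64  0.  ]
roller 22 [ 561.6 -101.8   22. ] [ 0.46 -0.64  0.  ]
axle 57 [584.7  98.3  57. ] [ 0.46 -0.63  0.  ]
axle 21 [585.2  98.2  21. ] [ 0.51 -0.71  0.  ]
```

```bash
python3 - <<'E'
from h import *
from rig import bot
Y=down(np.radians(35.5));r=np.array([561.5,-101.5])
bot.move_to([*r,60],Y);bot.dwell(.2);s=bot.observe()["tool_pos"];print(s.round(1))
bot.movel([*r,22.5],100);bot.dwell(.2);s=bot.observe();print(s["tool_pos"].round(1),s["contact_force"].round(1))
bot.set_gripper(40);s=bot.observe();print(s["grip_width"],s["tool_pos"].round(1),s["contact_force"].round(1))
bot.movel([*r,110],150);bot.move_to([585,98,110],Y);bot.dwell(.4)
s=bot.observe();print(s["t"],s["grip_width"],s["tool_pos"].round(2),s["contact_force"].round(1))
c=wrist(bot);np.savez("held.npz",**c);cv2.imwrite("pics/held.png",c["frame"][...,::-1])
E
```

```text
[562.6 -99.5  60.9]
[ 562.  -101.5   23.2] [-1.2 -0.4  0.3]
48.72337011643895 [ 561.5 -101.5   22.5] [-0.5  0.2  0.7]
8.8917 48.394991933755854 [585.1   97.27 110.01] [ 0.3 -0.1 -1.6]
```

View pics/held.png

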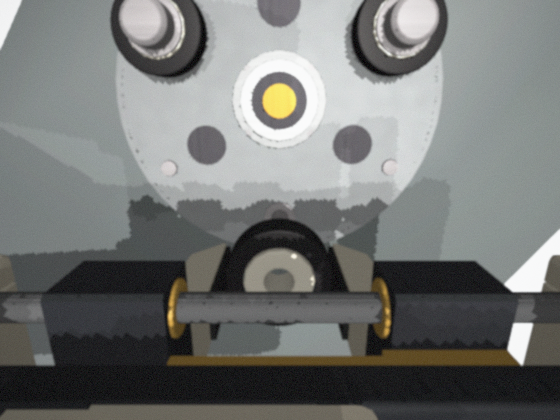

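```bash
python3 - <<'E'
from h import *
c=dict(np.load("held.npz"))
print(c["tool"],proj(c,c["tool"],c["R"],c["t"]))
for uv in((279.3,281),(280.5,279.5)):print(ray(c,uv,109.5).round(1))
g=c["frame"].astype(int).mean(2)
for r in (268,272,276,280,284,288):print(r,g[r,235:326:2].astype(int).tolist())
print(g[235:295,279].astype(int).tolist())
E
```

```text
[585.10287925  97.26523164 110.01415748] [279.45595889 283.81747947]
[584.4  98.1 109.5]
[584.4  99.1 109.5]
268 [27, 25, 26, 18, 23, 71, 120, 141, 145, 141, 144, 144, 143, 143, 147, 143, 143, 143, 140, 126, 122, 117, 115, 118, 125, 134, 141, 140, 141, 143, 144, 146, 145, 148, 142, 147, 142, 141, 105, 49, 26, 28, 31, 25, 28, 27]
272 [27, 23, 23, 22, 38, 109, 139, 147, 147, 145, 144, 142, 146, 145, 143, 141, 125, 107, 92, 86, 82, 82, 79, 80, 84, 86, 94, 111, 132, 142, 143, 142, 144, 144, 145, 145, 141, 145, 131, 84, 51, 37, 37, 34, 31, 27]
276 [30, 26, 22, 19, 65, 124, 145, 142, 147, 140, 146, 143, 146, 143, 137, 109, 99, 104, 96, 101, 104, 105, 104, 107, 102, 103, 101, 99, 99, 122, 140, 142, 145, 144, 147, 145, 144, 141, 166, 157, 72, 55, 52, 38, 28, 19]
280 [28, 28, 22, 25, 81, 130, 144, 146, 144, 142, 143, 142, 143, 140, 125, 98, 100, 99, 100, 104, 108, 104, 104, 105, 105, 103, 101, 98, 97, 106, 132, 142, 144, 142, 141, 143, 142, 147, 185, 194, 97, 49, 41, 38, 25, 28]
284 [25, 26, 28, 19, 78, 135, 142, 142, 143, 143, 145, 144, 143, 142, 123, 101, 100, 101, 105, 105, 104, 108, 104, 107, 109, 106, 102, 104, 96, 108, 138, 143, 143, 143, 146, 140, 143, 141, 178, 168, 61, 45, 46, 32, 30, 27]
288 [28, 27, 25, 30, 42, 109, 137, 141, 145, 142, 142, 144, 143, 141, 141, 120, 106, 100, 107, 102, 104, 106, 108, 107, 106, 105, 105, 104, 107, 126, 143, 145, 143, 145, 145, 141, 143, 143, 136, 92, 38, 38, 38, 35, 31, 31]
[49, 47, 41, 37, 25, 27, 24, 29, 15, 29, 22, 31, 56, 79, 110, 126, 138, 149, 149, 149, 146, 147, 145, 146, 144, 146, 144, 145, 146, 144, 145, 140, 130, 115, 94, 81, 83, 79, 82, 90, 99, 104, 102, 104, 104, 104, 100, 105, 105, 104, 109, 105, 106, 108, 104, 104, 79, 57, 52, 60]
```

```bash
python3 - <<'E'
from h import *
from rig import bot
xy=np.array([585.6,97.7])
bot.movel([*xy,84],80);bot.dwell(.3)
s=bot.observe();d=xy-s["tool_pos"][:2];f0=s["contact_force"];print(s["tool_pos"].round(2),f0.round(1))
cmd=xy+d
for z in list(np.arange(82,43.5,-2))+[43.2]:
    bot.movel([*cmd,z],40);s=bot.observe();f=s["contact_force"]-f0
    print(z,s["tool_pos"].round(1),f.round(1),round(s["t"],1))
    if f[2]>10:break
    if np.hypot(*f[:2])>4: cmd=cmd+np.clip(f[:2]*.08,-.5,.5)
E
```

```text
[585.82  97.78  84.37] [-0.8  0.3 -0.6]
82.0 [585.3  97.6  81.9] [0.5 0.1 1.1] 10.0
80.0 [585.3  97.6  79.8] [ 0.1  0.8 -0.8] 10.2
78.0 [585.3  97.6  77.8] [ 0.5 -0.7  0.6] 10.5
76.0 [585.2  97.6  75.8] [ 1.3 -1.1 -0.2] 10.7
74.0 [585.3  97.6  73.8] [ 0.3 -0.3  1.1] 11.0
72.0 [585.3  97.6  71.9] [-0.3 -0.2  0.4] 11.2
70.0 [585.3  97.6  69.9] [ 0.4 -1.2  0.6] 11.5
68.0 [585.3  97.6  67.8] [ 0.8 -0.2 -0.4] 11.7
66.0 [585.3  97.6  65.9] [ 0.9 -0.4  0.7] 12.0
64.0 [585.3  97.6  63.9] [ 0.7  0.4 -0.3] 12.2
62.0 [585.3  97.5  61.9] [ 0.2 -0.5  0. ] 12.5
60.0 [585.3  97.6  59.9] [ 1.1 -0.2 -0.6] 12.7
58.0 [585.3  97.6  57.8] [ 0.9 -0.4 -0.8] 13.0
56.0 [585.3  97.6  55.8] [ 0.3 -0.3 -0. ] 13.2
54.0 [585.3  97.5  53.8] [-0.5 -1.  -0.1] 13.5
52.0 [585.3  97.6  51.8] [-0.  -0.6 -0.5] 13.7
50.0 [585.3  97.6  49.8] [0.1 0.9 0.2] 14.0
48.0 [585.3  97.6  47.8] [ 0.3  0.6 -0.6] 14.2
46.0 [585.3  97.6  45.9] [ 0.3  0.8 -0.5] 14.5
44.0 [585.3  97.6  43.8] [-0.2 -0.1 -0.1] 14.7
43.2 [585.3  97.7  43.5] [-2.2  0.3  5.3] 15.0
```

```bash
python3 - <<'E'
from h import *
from rig import bot
bot.set_gripper(70);bot.movel([585.3,97.7,75],80);bot.movel([585.3,97.7,167],200);bot.dwell(.3)
c=wrist(bot);np.savez("on.npz",**c);print(c["tool"],bot.observe()["t"])
cv2.imwrite("pics/on.png",cv2.resize(c["frame"][170:250,230:330,::-1],None,fx=6,fy=6,interpolation=cv2.INTER_CUBIC))
E
```

```text
[584.82198765  97.58944766 165.97167099] 17.0583
```

View pics/on.png

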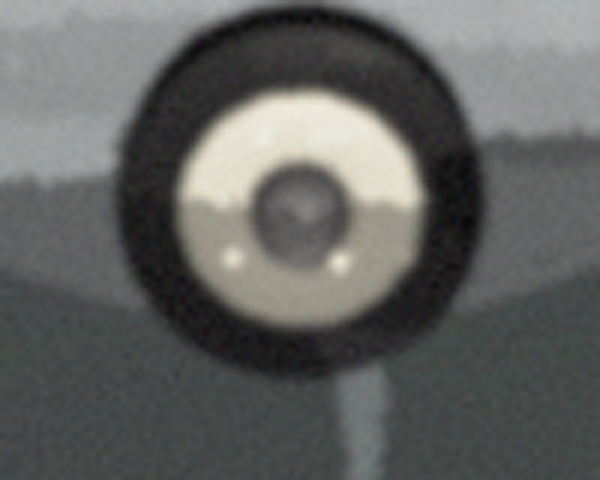

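The roller is down on the axle, with its hub centred at crop (303,208) and the axle in the bore at (300,213). Next is the nut.

```bash
python3 - <<'E'
from h import *
from rig import bot
c=dict(np.load("on.npz"));print("hub",ray(c,(280.5,204.7),43).round(2),"tip",ray(c,(280,207),57).round(2))
Y=down(np.radians(35.5));r=np.array([549.7,-265])
bot.move_to([*r,70],Y);bot.movel([*r,45],100);bot.dwell(.4);s=bot.observe();print(s["tool_pos"].round(2))
bot.movel([*r,23.5],60);bot.dwell(.2);s=bot.observe();print(s["tool_pos"].round(2),s["contact_force"].round(1))
bot.set_gripper(15);s=bot.observe();print(s["grip_width"],s["tool_pos"].round(1),s["contact_force"].round(1))
bot.movel([*r,125],150);bot.move_to([584.8,98,125],Y);bot.dwell(.4)
c=wrist(bot);np.savez("held2.npz",**c);s=bot.observe();print(s["t"],s["grip_width"],c["tool"].round(2),s["contact_force"].round(1),proj(c,c["tool"],c["R"],c["t"]))
cv2.imwrite("pics/held2.png",cv2.resize(c["frame"][200:310,200:360,::-1],None,fx=5,fy=5,interpolation=cv2.INTER_CUBIC))
E
```

```text
hub [585.71  98.09  43.  ] tip [583.95  99.8   57.  ]
[ 549.86 -265.12   45.32]
[ 549.96 -265.02   23.8 ] [-0.5  0.3 -0.6]
22.89576469979039 [ 549.7 -265.    23.5] [-0.4  0.5  0.7]
23.4333 22.677250067744986 [584.88  97.54 125.02] [-0.2 -0.7 -0.9] [279.45657713 283.81733855]
```

View pics/held2.png

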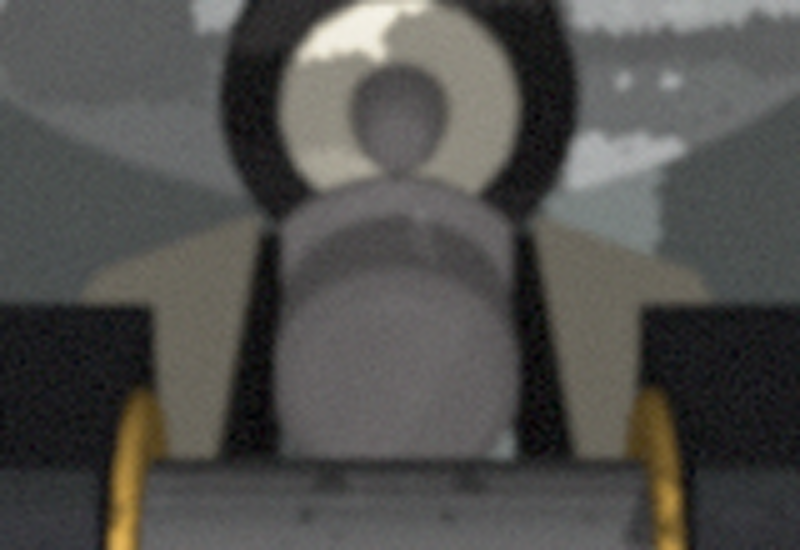

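```bash
python3 - <<'E'
from h import *
c=dict(np.load("held2.npz"))
for uv,z in(((279.6,274.2),119.5),((279.6,273),119.5),((279.4,263.7),104.5)):print((ray(c,uv,z)-c["tool"]).round(2))
# axle as seen in the same picture: tip lowest point crop (400,172)
print(proj(c,[585.1,98.3,57],c["R"],c["t"]),proj(c,[585.1,98.3,43],c["R"],c["t"]))
E
```

```text
[-0.99  1.53 -5.52]
[-1.35  2.03 -5.52]
[  0.23  -0.26 -20.52]
[280.10774019 228.63479507] [280.00812337 221.25100768]
```

```bash
cat > press.py <<'E'
from h import *
from rig import bot
xy=np.array([585.4,97.8])
bot.movel([*xy,84],80);bot.dwell(.4)
s=bot.observe();f0=s["contact_force"];print(s["tool_pos"].round(2),f0.round(1))
def rd():
    F=[]
    for _ in range(3): bot.dwell(.02);s=bot.observe();F.append(s["contact_force"]-f0)
    return s,np.mean(F,0)
cmd=xy.copy();z=82.;pl=[];last=0
while z>63.5:
    bot.movel([*cmd,z],20);s,f=rd()
    print(round(z,2),s["tool_pos"].round(2),f.round(1),round(s["t"],1))
    if np.hypot(*f[:2])>3: cmd=cmd+np.clip(f[:2]*.06,-.3,.3)
    if s["tool_pos"][2]<69.5 and s["tool_pos"][2]>67.3: pl.append(f[2])
    P=np.median(pl) if pl else 11
    T=min(P+11,24)
    if f[2]>=T: print("target reached",P,T);break
    if z>76 and f[2]>6: print("early contact");break
    z-= 1 if z>76 else .4 if z>68 else .15 if f[2]<P+3 else .06
E
python3 press.py
```

```text
[585.51  97.8   84.26] [-0.   0.5 -0.4]
82.0 [585.32  97.78  81.91] [-0.3 -0.8 -0. ] 24.8
81.0 [585.37  97.83  80.97] [ 0.6 -0.9  0.1] 25.1
80.0 [585.39  97.77  79.96] [ 0.2 -0.6  0.1] 25.4
79.0 [585.36  97.78  78.95] [-0.1 -0.4 -0.1] 25.7
78.0 [585.37  97.82  77.96] [ 0.3 -0.7 -0.3] 26.0
77.0 [585.38  97.79  76.96] [ 0.5 -0.3  0.2] 26.3
76.0 [585.34  97.96  75.99] [-0.6 -0.   0.3] 26.6
75.6 [585.35  97.9   75.63] [-0.9  0.2  1.1] 26.9
75.2 [585.33  97.94  75.2 ] [-1.1  0.2  1. ] 27.2
74.8 [585.32  97.88  74.82] [-1.9  1.1  2.3] 27.5
74.4 [585.29  97.95  74.38] [-2.4  1.5  2.5] 27.8
74.0 [585.37  98.04  74.09] [-2.7  1.1  4.9] 28.1
73.6 [585.36  98.09  73.72] [-3.9  1.9  5.6] 28.4
73.2 [585.1   98.36  73.22] [-3.   3.   3.6] 28.7
72.8 [584.96  98.41  72.73] [-2.3  4.4  3.3] 29.0
72.4 [584.9   98.45  72.46] [-3.   4.   4.4] 29.3
72.0 [584.74  98.55  72.  ] [-2.   3.4  4.5] 29.6
71.6 [584.64  98.65  71.56] [-1.7  2.7  3.4] 29.9
71.2 [584.57  98.75  71.23] [-2.   1.8  5. ] 30.2
70.8 [584.53  98.73  70.84] [-2.4  1.2  5.6] 30.5
70.4 [584.52  98.82  70.5 ] [-2.   1.3  5.9] 30.8
70.0 [584.
[... 1673 characters left out ...]
98.93  66.2 ] [-3.6 -0.4 17.8] 41.0
64.55 [584.45  98.89  66.2 ] [-2.2 -0.7 18.4] 41.3
64.49 [584.47  98.91  66.2 ] [-2.9 -0.7 17.9] 41.6
64.43 [584.48  98.89  66.2 ] [-3.1 -0.6 19. ] 41.9
64.37 [584.45  98.9   66.2 ] [-2.5 -0.9 19. ] 42.2
64.31 [584.49  98.92  66.23] [-2.  -0.8 19.3] 42.5
64.25 [584.46  98.93  66.18] [-2.5 -0.4 19.9] 42.8
64.19 [584.46  98.91  66.18] [-3.6 -0.7 21.2] 43.1
64.13 [584.49  98.94  66.2 ] [-2.4 -0.2 20.6] 43.4
64.07 [584.45  98.92  66.16] [-2.3 -0.8 20.9] 43.7
64.01 [584.48  98.91  66.18] [-2.7 -0.4 21.8] 44.0
63.95 [584.45  98.92  66.15] [-2.6 -0.7 22. ] 44.3
63.89 [584.46  98.91  66.14] [-3.4 -0.8 23.1] 44.6
target reached 11.416981340950656 22.416981340950656
```

Contact came at TCP z = 66.3 and the total push was 23 N, against about 11.5 N of teeth friction. I'll unload, release, retreat and check.

```bash
python3 - <<'E'
from h import *
from rig import bot
s=bot.observe();x,y,z=s["tool_pos"]
bot.movel([x,y,66.3],20);bot.dwell(.2);s=bot.observe();print(s["tool_pos"].round(2),s["contact_force"].round(1))
bot.set_gripper(60);bot.movel([x,y,100],80);bot.movel([x,y,175],150);bot.dwell(.4)
s=bot.observe();print(s["t"],s["contact_force"].round(1))
c=wrist(bot);np.savez("end.npz",**c);print(c["tool"])
cv2.imwrite("pics/end.png",cv2.resize(c["frame"][165:250,230:330,::-1],None,fx=6,fy=6,interpolation=cv2.INTER_CUBIC))
d=bot.read_camera("side");cv2.imwrite("pics/end_s.png",cv2.resize(d["frame"][150:260,140:260,::-1],None,fx=5,fy=5,interpolation=cv2.INTER_CUBIC))
for n,z,uv in(("hub",43,0),("captop",61,0),("flange",46,0)): print(n,((proj(c,[584.8,98.5,z],c["R"],c["t"])-[230,165])*6).round())
E
```

```text
[584.57  98.86  66.39] [-2.1  2.8  7. ]
47.5167 [-0.2 -0.2  0.1]
[584.27040587  98.88641563 174.53219552]
hub [296. 223.]
captop [296. 263.]
flange [296. 229.]
```

View pics/end.png

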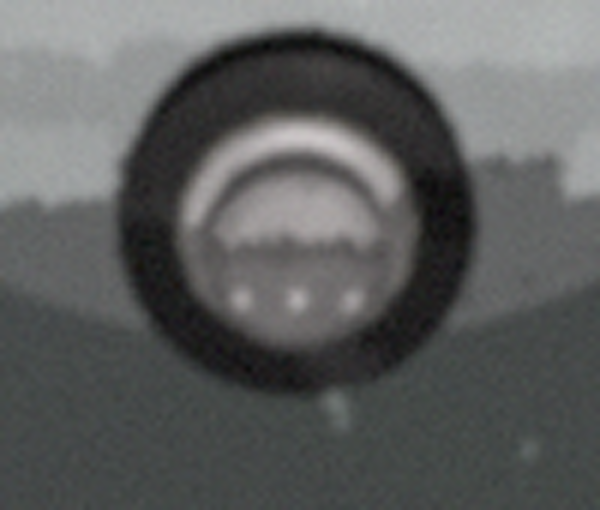

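View pics/end_s.png

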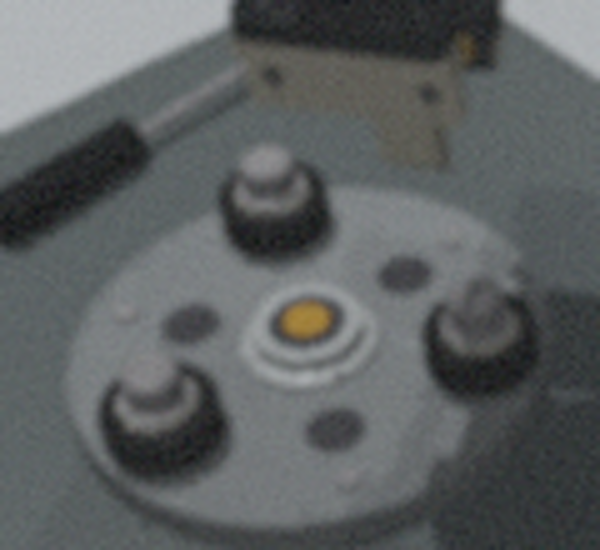

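The nut sits concentric on the roller (flange centre about (297,228), tyre centre about (297,212) in the crop), and in the side view it matches the other two.

```bash
python3 -c "
from rig import bot
bot.sign_off();print(bot.observe()['t'])"
```

```text
the job is handed in; nothing more can be done
the job is handed in; nothing more can be done
```

I put the loose roller nearest the robot's base back on the bare axle and pressed the bare steel nut on tight. I handed the job in after about 47.5 s on the robot's clock. `sign_off` reports no verdict, so the result rests on my own checks.

- **Roller:** it went down the axle with no side load until it met the collar at the expected height, with about 5 N of contact.
- **Nut:** the teeth dragged at about 11–12 N on the plain axle. The flange then met the hub at TCP z = 66.3 mm (66.5 expected). I stopped at a total wrist push of 23 N. I did not measure the hub force itself; it lies between about 11 and 23 N, inside the 6–28 N limits.
- **Release:** I eased off the push, opened the gripper and backed away; the wrist force then read zero.
- **Last pictures:** the nut looks concentric on the roller and, from the side, sits like the other two. The screwdriver looks untouched. I took no final picture of the bottle or grease jar, but the arm never worked near them.
- **Disagreement:** my camera estimates of the axle position differed by 1–2 mm. While being pressed on, the nut drew itself about 1.3 mm sideways from where I had aimed, leaving a small side force of about 3 N until release.

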